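# Clamp a clock movement in the drill vise and lock the jaw

### The job

Wind the crank of the drill vise clockwise until its sliding jaw grips the brass clock movement firmly against the fixed jaw. Then lock the jaw: push the round captive screw-knob on top of it down against its spring to start the thread, and turn it clockwise until it is fully home. Do not bump the movement, and leave the jar, oil can, clock weight and hammer where they are.

Things in the scene. Friction and masses are not known exactly. Their poses are not given: they have to be found in the camera images.
- vise: Grey drill vise, fixed; origin under its centre, z up, y along the screw from crank end (-y) to fixed jaw (+y). mm: base 110 (x) by 190 (y), bolt ears 12 high out to x = 79 both sides; bed top z 50; fixed jaw 100 wide, y 70 to 100, top z 105; screw lug y -85 to -65, top z 100. Yaw within 0.3 rad.
- jaw_face (a point): Top edge centre of the sliding jaw's gripping face (facing vise +y), 105 mm above the bench. The jaw, a grey block 100 (x) by 58 (y) by 54 mm, reaches 58 mm back from it to -y and slides only along vise y. Face at vise y 12 mm fully open, 30 mm when it touches a movement flat against the fixed jaw.
- crank (a joint): Crank angle a, rad; 0 = jaw fully open, handle up; positive = clockwise looking along vise +y, closes the jaw 10 mm a turn. Handle at vise x = 40 sin a, z = 78 + 40 cos a mm. Movement touches both jaws at about 11.3; a stiff spring in the drive then adds 4 N per mm: firm from 12.9 on; hard stop at 14.45. Stays where left; turns with under 12 N.
- crank_handle (a point): Point on the axis of the crank's handle: a free-spinning dark wooden rod 14 mm thick, 60 mm long, parallel to vise y, on a steel arm of 40 mm radius. Rod spans vise y -167 to -107 mm, this point is at y -141; the arm (hub radius 13 mm) is at y -107 to -91. The crank does not move along y.
- crank_axis (a point): Centre of the circle that crank_handle runs on: vise (0, -141, 78) mm.
- knob_top (a point): Centre of the top of the knurled steel screw-knob: 36 mm diameter, 34 mm tall (lowest 4 mm only 30 mm diameter), axis upright, on top of the sliding jaw 38 mm behind jaw_face; it moves with the jaw. As found its top is 148 mm above the bench, the knob 9 mm clear of the jaw top; fully home the top is at 139.5 mm.
- knob (a joint): Turn of the knob, rad, positive clockwise from above. Starts at 0 to 0.6, turns freely (0.05 Nm) and is blocked at about 0.9 unless pushed down 6.5 mm or more. Turned past 1.2 while pushed down, the thread has caught: it stays down when let go, and turning draws it down 1 mm per rad to the stop at 4.5, fully home. Stays at the angle where left.
- screw_depth (a joint): How far the knob is down, in m: 0 as found, about 0.005 once held by the thread, 0.0085 fully home, 0.009 the bottom stop. A spring pushes it up with 3 N at 0 and 9 N at the bottom.
- movement: Brass clock movement, about 0.6 kg, loose: two upright plates 90 (x) by 100 mm high, pillars and wheels between, 40 mm thick along y. Origin under its centre. Stands on the vise bed between the jaws, 1 to 6 mm off the fixed jaw, a little askew; top 150 mm above the bench, 45 mm above the jaws; its face is 38 mm from the knob's axis once clamped.
- jaw: The sliding jaw; origin at the centre of its gripping face, 27 mm below jaw_face, axes as the vise's.
- jar: Glass jar with steel lid, 64 mm diameter, 85 mm high, origin under its centre. Bystander.
- oiler: Copper oil can with upright spout, 60 mm diameter, 88 mm high, origin under its centre. Bystander.
- weight: Brass clock weight, 54 mm diameter, 88 mm high, origin under its centre. Bystander.
- hammer: Hammer 260 mm long lying along its x, 26 mm high (head at +x 60 mm wide), origin under its middle. Bystander.
Things that resemble listed ones, but are neither listed nor needed, are in the scene too. What is shaped like the movement but purple or turquoise is not meant.

How it is judged:
By the outcome, as a careful person would: the job done as asked, in the order asked, and still so for the second after the job is handed in, with the robot touching nothing.
It also fails if it takes over 72 s, if anything falls off the work surface, if the arm or the gripper's body presses on something with over 40 N, if the wrist force passes 120 N, or if a joint passes its speed limit or range.

### The arm

A 6-joint arm with a two-finger parallel gripper is mounted at the origin on the work surface. World frame = base frame: x ahead of the robot, y to its left, z up, the work surface at z = 0. Lengths are in m, angles in rad, forces in N, time in s.
With the tool pointing down it reaches from about 0.3 to 0.825 m from the base axis. Payload 5.4 kg.
Tool frame: the origin (TCP) lies at the very end of the fingers, on their centre line; the grasp point (between the pads) lies 19 mm behind it; z points along the fingers, y is the line along which they close (so a half turn about z gives the same grasp; the last joint's range is limited). The gripper opens to 92 mm and grips with 3 to 60 N. Pads are 20 mm wide; open, the fingers measure 128 mm over their backs; the gripper's body (75 mm by 189 mm) begins 69 mm behind the grasp point.
Start: joints at [-1.537, 0.158, 1.597, -0, 1.386, -0.21], TCP at [0.139, -0.558, 0.215] pointing down, gripper open.
Joint ranges: [-2.91, 2.91], [-0.94, 2.29], [0.18, 2.7], [-1.29, 4.43], [0.17, 2.64], [-3, 3]. Speed limits (rad/s): [2.57, 2.57, 3.14, 3.14, 3.14, 3.14].

### API

Orientations are given as a rotation vector (axis times angle).
In Python, from workcell import bot gives the robot as it stands. Calls block until the motion is done:
- bot.goto(position, orientation): joint-space move of the TCP to a pose.
- bot.line_to(position, rot=None, max_speed=0.15): straight line of the TCP; rot=None keeps the orientation; max_speed is the mean speed in m/s.
- bot.set_joints(angles): joint-space move.
- bot.set_gripper(opening, newtons=None): opening from 0.0 (shut) to 1.0 (fully open); newtons is the grip in N (None keeps the last); returns when the fingers have stopped.
- bot.hold(seconds).
- bot.inverse_kinematics(position, orientation): joint angles nearest the present ones, or None.
- bot.read_camera(name): name is "scene" or "top" or "wrist"; returns a dict with "pixels" (480x640x3 uint8, blue, green, red), "fx", "fy", "cx", "cy" (pixels), "R" (3x3) and "t" (3): a world point X has camera coordinates R X + t. Camera axes: x right, y down, z forward; pixel columns grow to the right and rows downward; lengths in m; the calibration is good to about 2 mm. A picture is of the moment at which its call begins. There is no depth.
A pose or a line that the arm cannot do raises bot.MotionError and nothing moves.
- bot.job_done(): hands the job in; it is judged then, once.
Readings, each from a call of its own:
- bot.current_clock(): time.
- bot.current_joints(): joint angles.
- bot.current_joint_vel(): joint speeds.
- bot.current_effort(): joint torques, N m.
- bot.current_ee_pos(): TCP position.
- bot.current_tool_rot(): TCP orientation.
- bot.current_contact_force(): force on the tool from outside, world axes, zero at the start.
- bot.current_ft_torque(): the same for the moment, N m.
- bot.current_opening(): opening from 0.0 (shut) to 1.0 (fully open).
- bot.current_grip_force(): force on a finger pad.
Only numpy, scipy, OpenCV 4.12 (cv2) and the standard library are available. Lean on these libraries where they do the work, as an engineer would, in place of code of your own. Each camera call takes 0.05 s, during which the arm holds its last target. There are 200 camera calls.

## Working session

There is one attempt and no reset: what is moved stays moved. The work goes in short steps, each a Python script; the robot and the scene stay as the last script left them, time stands still between calls to the robot, and variables do not carry over. Pictures are saved under pics/ and viewed, at most 10 in all, crops included, and the job is handed in when it is done.

```bash
ls; mkdir -p pics; python3 - <<'E'
from workcell import bot
import cv2,json
for n in("scene","top"):
    c=bot.read_camera(n);cv2.imwrite(f"pics/{n}0.png",c["pixels"]);print(n,c["fx"],c["fy"],c["cx"],c["cy"],c["R"],c["t"])
print(bot.current_clock(),bot.current_tool_rot())
E
```

```text
pics
scene 448.4799332688052 448.4799332688052 320.21094116178756 236.10365816744286 [[-0.00117942  0.99996802 -0.00790938]
 [ 0.80968262 -0.00368684 -0.58685642]
 [-0.58686681 -0.00709624 -0.80965239]] [-0.09088063 -0.40304407  1.21194862]
top 548.0197464400146 548.0197464400146 320.60888351284353 238.7416442280351 [[-0.02146783 -0.99972963  0.00893273]
 [-0.99098668  0.02009667 -0.13244438]
 [ 0.13222906 -0.01169551 -0.99115019]] [0.10481014 0.60188801 1.08967677]
0.1 [-3.11659532e+00 -3.81824205e-01 -2.30372630e-04]
```

View pics/scene0.png

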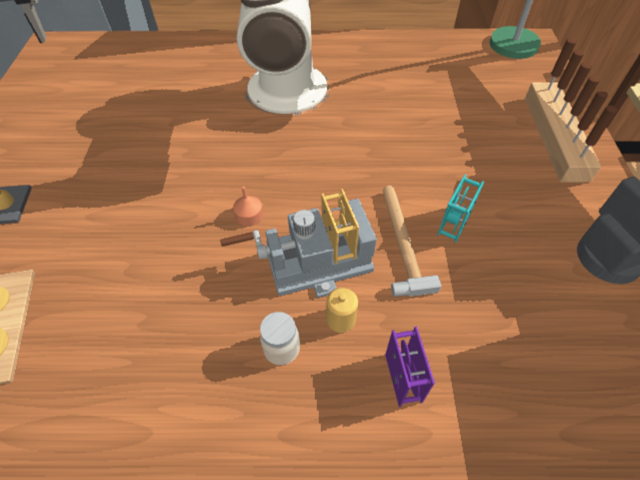

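View pics/top0.png

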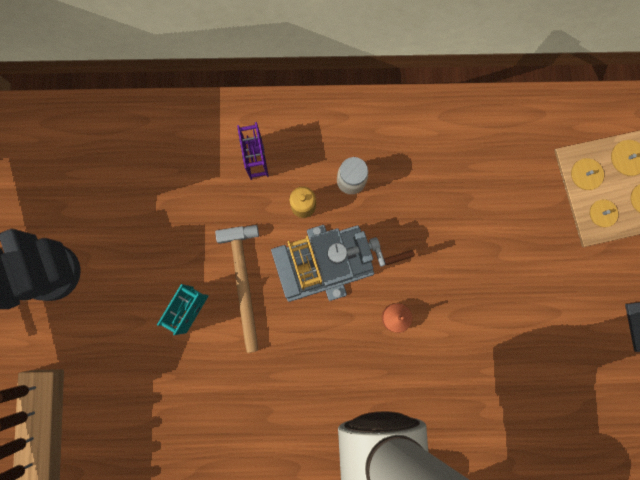

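The scene view shows the knob at about (304,222), the brass movement at (341,222) and the crank handle's dark rod from (222,241) to (256,236). In the top view the knob is at (338,253), the movement at (303,262) and the handle at about (383–412,258). There are three movement-shaped things. The brass one is in the vise, top (303,262), and is the one meant. The purple one at (252,150) and the turquoise one at (183,310) are decoys. I'll confirm with one enlarged crop.

```bash
python3 - <<'E'
import cv2,numpy as np
a=cv2.imread("pics/top0.png")[210:310,262:422];b=cv2.imread("pics/scene0.png")[180:300,212:382]
a=cv2.resize(a,None,fx=4,fy=4,interpolation=cv2.INTER_CUBIC)[:300*2]
cv2.imwrite("pics/topc.png",cv2.resize(cv2.imread("pics/top0.png")[215:305,262:422],None,fx=5,fy=5,interpolation=2))
cv2.imwrite("pics/scenec.png",cv2.resize(b,None,fx=4.5,fy=4.5,interpolation=2))
E
```

```text
(no output)
```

View pics/topc.png

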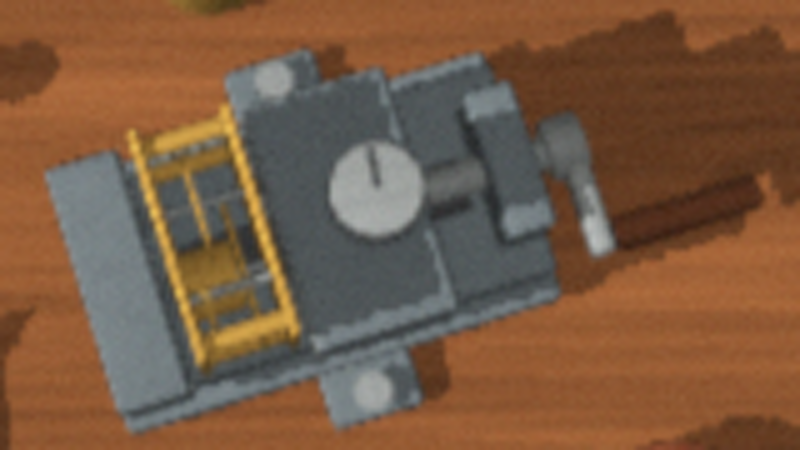

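View pics/scenec.png

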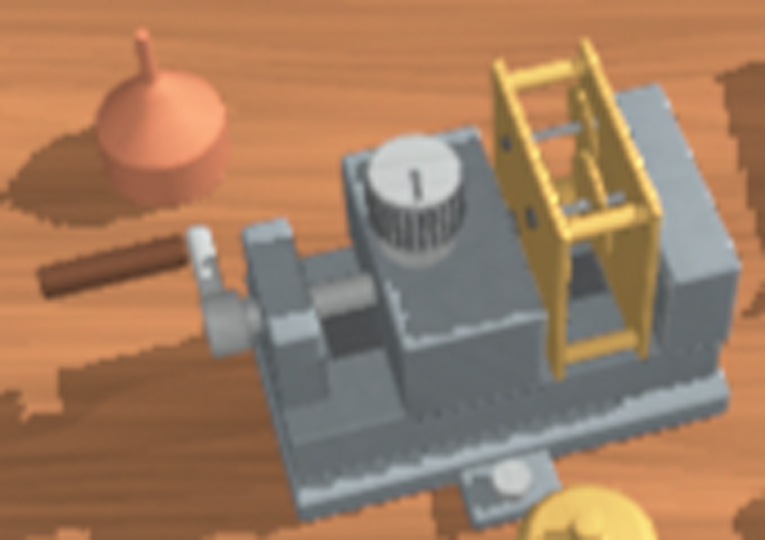

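The crops show:
- **Movement:** brass, in the vise and slightly askew, so it is the one meant.
- **Knob:** disc centre at top (337.4,252.8) and scene (303.8,218.2).
- **Handle rod:** top (385,261.4)–(414.4,253) and scene (253.6,235.6)–(221.3,243.3), so it is up.

Next I'll triangulate these and check them against the given sizes.

```bash
cat > h.py <<'E'
import numpy as np,cv2
from workcell import bot
from scipy.spatial.transform import Rotation as Ro
def P(c): 
    return np.array([[c["fx"],0,c["cx"]],[0,c["fy"],c["cy"]],[0,0,1]])@np.c_[c["R"],np.array(c["t"])]
def tri(c1,p1,c2,p2):
    X=cv2.triangulatePoints(P(c1),P(c2),np.float64(p1),np.float64(p2)).ravel();return X[:3]/X[3]
def onz(c,p,z):
    R,t=np.array(c["R"]),np.array(c["t"]);o=-R.T@t
    d=R.T@np.array([(p[0]-c["cx"])/c["fx"],(p[1]-c["cy"])/c["fy"],1]);return o+d*(z-o[2])/d[2]
def proj(c,X):
    x=P(c)@np.r_[X,1];return x[:2]/x[2]
def down(psi): # tool z down, tool y (closing) along world angle psi
    y=np.array([np.cos(psi),np.sin(psi),0]);z=np.array([0,0,-1.]);x=np.cross(y,z)
    return Ro.from_matrix(np.c_[x,y,z]).as_rotvec()
E
python3 - <<'E'
from h import *
np.set_printoptions(precision=4,suppress=True)
T=bot.read_camera("top");S=bot.read_camera("scene")
tc=lambda x,y:(x/5+262,y/5+215)
sc=lambda x,y:(x/4.5+212,y/4.5+180)
print("knob tri",tri(T,tc(377,189),S,sc(413,172)),"top@.148",onz(T,tc(377,189),.148),"scene",onz(S,sc(413,172),.148))
print("rod in",tri(T,tc(615,232),S,sc(187,250)),"out",tri(T,tc(762,190),S,sc(42,285)))
for p in [(615,232),(762,190)]: print("rod top z.118",onz(T,tc(*p),.118))
A=[onz(T,tc(*p),.105) for p in[(47,172),(130,410),(112,152),(187,395)]]
for i,j in((0,1),(2,3)):
    d=A[i]-A[j];print("jaw edge",A[i],A[j],np.linalg.norm(d),"yaw",np.arctan2(d[1],d[0]))
B=[onz(T,tc(*p),.012) for p in[(275,80),(374,390)]];d=B[0]-B[1];print("bolts",B,np.linalg.norm(d),np.arctan2(d[1],d[0]),(B[0]+B[1])/2)
a=onz(T,(397,320),.05);print("oiler",a)
W=bot.read_camera("wrist");R=Ro.from_rotvec(bot.current_tool_rot()).as_matrix()
o=-np.array(W["R"]).T@W["t"];print("wrist cam in tool",R.T@(o-bot.current_ee_pos()),R.T@np.array(W["R"]).T)
E
```

```text
knob tri [0.5632 0.0634 0.1419] top@.148 [0.5625 0.0629 0.148 ] scene [0.568  0.0649 0.148 ]
rod in [ 0.5511 -0.0329  0.0755] out [ 0.5667 -0.0918  0.0732]
rod top z.118 [ 0.5474 -0.0287  0.118 ]
rod top z.118 [ 0.5623 -0.0856  0.118 ]
jaw edge [0.5764 0.1886 0.105 ] [0.4841 0.1577 0.105 ] 0.09724488728070022 yaw 0.3225921412859092
jaw edge [0.5836 0.1634 0.105 ] [0.4894 0.1359 0.105 ] 0.09818588502008241 yaw 0.2837846641982603
bolts [array([0.6243, 0.0992, 0.012 ]), array([0.4929, 0.0606, 0.012 ])] 0.13696904894286543 0.2854566684981331 [0.5586 0.0799 0.012 ]
oiler [ 0.4352 -0.0572  0.05  ]
wrist cam in tool [ 0.083   0.0008 -0.1714] [[-0.0001 -0.9575 -0.2884]
 [ 1.     -0.     -0.0002]
 [ 0.0002 -0.2884  0.9575]]
```

Rod length (61 mm) and bolt span agree with the sizes given. The vise origin is about (0.5586, 0.080) with yaw about 0.283. The rod is at vise x -39, z 75 mm, so the crank starts at a ≈ 4.65 with the jaw face at about 20 mm, which agrees with the knob at y -17. I'll check IK and move in for a wrist view.

```bash
cat >> h.py <<'E'
YAW=0.283;O=np.array([.5586,.0799,0])
def V(x,y,z): return O+np.array([x*np.cos(YAW)-y*np.sin(YAW),x*np.sin(YAW)+y*np.cos(YAW),z])
E
python3 - <<'E'
from h import *
np.set_printoptions(precision=3,suppress=True)
for k in(0,np.pi): print("crank",k,bot.inverse_kinematics(V(-.04,-.141,.06),down(YAW+k)),bot.inverse_kinematics(V(0,-.141,.019),down(YAW+k)))
for d in np.arange(-240,241,30):
    q=bot.inverse_kinematics(V(0,-.008,.115),down(YAW+np.radians(d)));print(d,None if q is None else q[5])
t0=bot.current_clock()
bot.goto(V(-.04,-.141,.20),down(YAW)); print(bot.current_clock()-t0, bot.current_joints())
W=bot.read_camera("wrist");cv2.imwrite("pics/w1.png",W["pixels"])
for n,p in dict(rod=V(-.04,-.141,.0755),rin=V(-.04,-.107,.0755),rout=V(-.04,-.167,.0755),knob=V(0,-.0171,.148)).items(): print(n,proj(W,p))
E
```

```text
crank 0 [-0.333  0.3    1.757 -0.     1.085 -0.616] [-0.294  0.444  1.66  -0.     1.037 -0.577]
crank 3.141592653589793 [-0.333  0.3    1.757 -0.     1.085  2.526] [-0.294  0.444  1.66  -0.     1.037  2.565]
-240 -2.4629904405913314
-210 -2.9865892161896297
-180 2.772997315391658
-150 2.2493985397933587
-120 1.7257997641950595
-90 1.2022009885967613
-60 0.6786022129984621
-30 0.15500343740016298
0 -0.3685953381981357
30 -0.8921941137964344
60 -1.4157928893947331
90 -1.9393916649930323
120 -2.462990440591331
150 -2.98658921618963
180 2.772997315391658
210 2.249398539793358
240 1.7257997641950595
2.3083 [-0.334  0.14   1.647 -0.     1.355 -0.616]
rod [315.808 227.008]
rin [315.712 187.361]
rout [315.878 255.651]
knob [386.184  47.753]
```

View pics/w1.png

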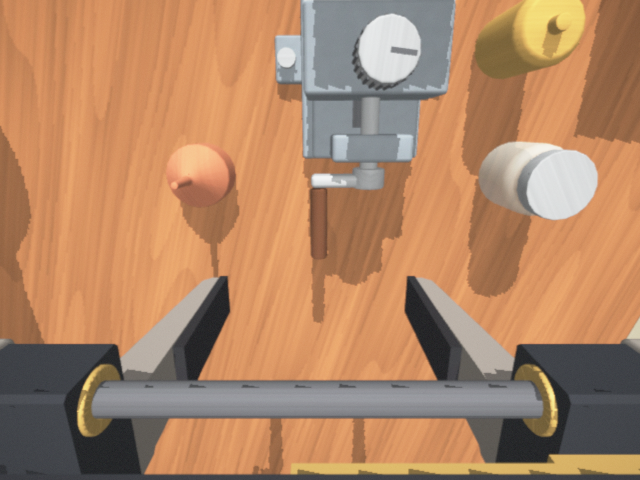

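The wrist view shows the rod from (318,187) to (318,258) and the knob centre at (389,48). Both sit about 2.5 px right of prediction, so I'll shift the vise origin 2 mm along its x. The rod is vertical in the image, so the yaw is right. Next: grip the handle and wind it with force monitoring.

```bash
cat >> h.py <<'E'
O=O+.002*np.array([np.cos(YAW),np.sin(YAW),0])
def H(a): return V(.04*np.sin(a),-.141,.078+.04*np.cos(a)-.019)
def vf():
    f=np.array(bot.current_contact_force());c,s=np.cos(YAW),np.sin(YAW);return np.array([f[0]*c+f[1]*s,-f[0]*s+f[1]*c,f[2]])
def crank(a0,a1,n,sp=.06,lim=45):
    for a in np.linspace(a0,a1,n+1)[1:]:
        bot.line_to(H(a),max_speed=sp)
        f=vf();print(round(a,2),f.round(1),round(bot.current_clock(),2))
        if np.linalg.norm(f)>lim: print("STOP");break
E
python3 - <<'E'
from h import *
bot.set_gripper(.5)
bot.line_to(H(4.71)+[0,0,.06],max_speed=.2); bot.line_to(H(4.71),max_speed=.12);print(vf())
bot.set_gripper(0,40);print(bot.current_opening()*92,bot.current_grip_force(),vf(),bot.current_clock())
crank(4.71,4.71+np.pi/2,6)
E
```

```text
[-0.53183049  0.21150326  0.26863771]
12.992456428009918 40.00015318393707 [-6.1820971  -2.01490863  0.64404541] 5.225
4.97 [-5.7 -0.7  3.9] 5.55
5.23 [-6.  -0.8  4.5] 5.88
5.5 [-2.8 -0.3  6.1] 6.2
5.76 [-0.7  0.2  4. ] 6.53
6.02 [ 1.  -0.4  2.4] 6.85
6.28 [ 2.4 -0.5 -0.1] 7.17
```

```bash
python3 - <<'E'
from h import *
crank(2*np.pi,13.6,28,.07)
c=bot.read_camera("top");cv2.imwrite("pics/t2.png",cv2.resize(c["pixels"][215:305,262:422],None,fx=5,fy=5,interpolation=2))
s=bot.read_camera("scene");cv2.imwrite("pics/s2.png",cv2.resize(s["pixels"][180:300,212:382],None,fx=4.5,fy=4.5,interpolation=2))
E
```

```text
6.54 [ 2.3 -0.6 -1.3] 7.47
6.81 [ 1.7 -0.6 -2.7] 7.78
7.07 [-0.2 -1.4 -2.9] 8.07
7.33 [-0.8 -1.3 -3.9] 8.38
7.59 [-3.1 -0.9 -3.6] 8.68
7.85 [-5.1 -0.4 -1.5] 8.97
8.11 [-5.9  0.7 -1. ] 9.28
8.37 [-5.8 -0.4  0.7] 9.57
8.64 [-4.6  2.4  1.4] 9.88
8.9 [-2.8  3.6  3.2] 10.18
9.16 [-1.7  2.1  1.8] 10.47
9.42 [-1.3  1.6  0.7] 10.78
9.68 [-2.4  1.1  0. ] 11.07
9.94 [-2.6 -0.8 -2. ] 11.38
10.2 [-4.5 -0.6 -2.4] 11.68
10.46 [-5.7 -2.5 -1.1] 11.97
10.73 [-7.6 -2.3 -0.8] 12.28
10.99 [-7.4 -0.1  1.9] 12.57
11.25 [-7.4 -1.1  4. ] 12.88
11.51 [-4.6  0.1  4.8] 13.18
11.77 [-2.4  0.2  5.1] 13.47
12.03 [-0.   0.8  5. ] 13.78
12.29 [ 1.6 -0.5  1.8] 14.07
12.55 [ 1.8 -0.2  0.4] 14.38
12.82 [ 1.2 -0.9 -0.4] 14.68
13.08 [ 0.7 -0.7 -2.6] 14.97
13.34 [ 0.1  0.1 -2.7] 15.28
13.6 [-1.9 -1.2 -3.5] 15.57
```

View pics/s2.png

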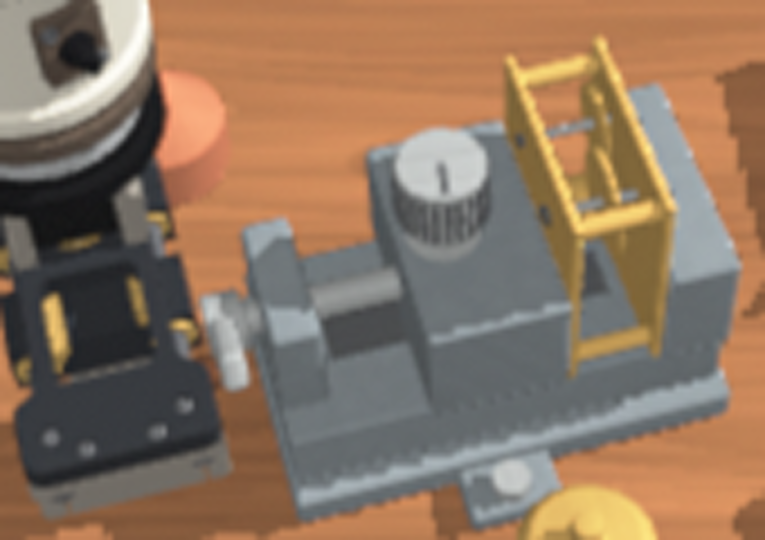

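The jaw and knob have moved toward the movement (knob disc now at crop (441,165)) and the movement sits flat between both jaws. Forces stayed under 8 N. Now I'll release the handle, rise, and look at the knob with the wrist camera.

```bash
python3 - <<'E'
from h import *
np.set_printoptions(precision=4,suppress=True)
bot.set_gripper(.45); print(vf())
p=H(13.6);bot.line_to([p[0],p[1],.21],max_speed=.2)
bot.goto(V(0,-.028,.2),down(YAW)); print(bot.current_clock())
S=bot.read_camera("scene");T=bot.read_camera("top")
W=bot.read_camera("wrist");cv2.imwrite("pics/w2.png",W["pixels"]);print(proj(W,V(0,-.008,.148)), proj(W,V(.018,-.008,.148)))
g=cv2.cvtColor(W["pixels"],cv2.COLOR_BGR2GRAY)
C=cv2.HoughCircles(cv2.medianBlur(g,5),cv2.HOUGH_GRADIENT,1,40,param1=120,param2=25,minRadius=25,maxRadius=70)
for c in (C[0][:4] if C is not None else []):
    X=onz(W,c[:2],.148)-O;print(c,"vise",X[0]*np.cos(YAW)+X[1]*np.sin(YAW),-X[0]*np.sin(YAW)+X[1]*np.cos(YAW))
E
```

```text
[-0.0992 -0.4035 -0.0685]
17.6
[315.1466 226.9255] [343.1008 226.9037]
[486.5 313.5  35.8] vise 0.11877777161429812 -0.07031667196865443
[313.5 224.5  27.5] vise -0.0010544335267410909 -0.006384982587220454
[476.5 178.5  31.1] vise 0.09991920905296464 0.022951676274141016
[317.5 351.5  60.5] vise 0.001479080714114834 -0.10071925137109997
```

View pics/w2.png

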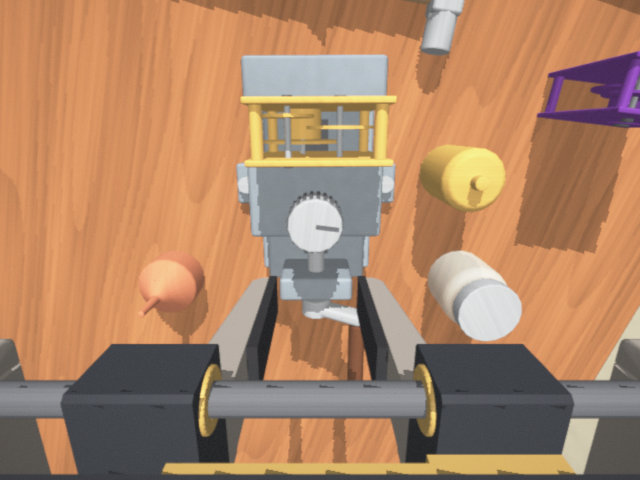

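The wrist view shows the knob top at (316,224), where (315,227) was predicted, so the knob is at vise about (0,-7) mm. Its mark points right with a slight clockwise offset. The movement at (320,130) is clamped square. Now the first stroke: grip, push 8 mm down, turn.

```bash
cat >> h.py <<'E'
KX,KY=0.,-.0072
D=np.radians(47)
def rep(tag): print(tag,"f",vf().round(1),"Mz",round(bot.current_ft_torque()[2],3),"z",round(bot.current_ee_pos()[2],4),"t",round(bot.current_clock(),2))
def turn(z0,z1,p0=D,p1=-D,n=6,lim=1.0):
    for k in range(1,n+1):
        u=k/n;bot.goto(V(KX,KY,z0+(z1-z0)*u),down(YAW+p0+(p1-p0)*u));rep(f"{np.degrees(p0+(p1-p0)*u):.0f}")
        if abs(bot.current_ft_torque()[2])>lim or np.linalg.norm(vf())>40: print("STOP");break
E
python3 - <<'E'
from h import *
bot.goto(V(KX,KY-.002,.19),down(YAW+D))
bot.line_to(V(KX,KY-.002,.16));bot.line_to(V(KX,KY,.120),max_speed=.06);rep("down")
bot.set_gripper(0,40);print(bot.current_opening()*92);rep("grip")
bot.line_to(V(KX,KY,.112),max_speed=.02);rep("push")
turn(.112,.112)
E
```

```text
down f [-0.7 -0.4 -0.9] Mz 0.018 z 0.1202 t 19.69
35.27226226365384
grip f [-2.5 -2.2  2.9] Mz -0.038 z 0.1205 t 19.95
push f [-4.2 -3.6  6.6] Mz 0.032 z 0.1127 t 20.5
31 f [-5.3 -3.8  8.3] Mz -0.052 z 0.1126 t 20.87
16 f [-6.7 -6.   8.3] Mz -0.003 z 0.1124 t 21.23
0 f [-8.6 -4.5  6.5] Mz 0.023 z 0.1122 t 21.6
-16 f [-8.9 -5.4  7.9] Mz 0.028 z 0.112 t 21.97
-31 f [-10.1  -4.7   7.7] Mz -0.068 z 0.1118 t 22.33
-47 f [-10.9  -4.1   8.4] Mz -0.077 z 0.1116 t 22.7
```

```bash
sed -i 's/^KX,KY=.*/KX,KY=-.001,-.0077/' h.py; python3 - <<'E'
from h import *
def regrip(z):
    bot.set_gripper(.46);rep("open")
    bot.goto(V(KX,KY,z),down(YAW));bot.goto(V(KX,KY,z),down(YAW+D));rep("back")
    bot.set_gripper(0,40);print(bot.current_opening()*92);rep("grip")
regrip(.112);turn(.112,.1103)
bot.set_gripper(.46)
bot.goto(V(KX,KY,.1103),down(YAW))
W=bot.read_camera("wrist");cv2.imwrite("pics/w3.png",W["pixels"]);rep("open")
E
```

```text
open f [ 0.1 -0.  -0.5] Mz 0.069 z 0.1117 t 23.02
back f [ 0.4 -0.   0.4] Mz 0.022 z 0.112 t 24.62
35.33203962156486
grip f [ 1.4  2.  -1.1] Mz -0.036 z 0.1121 t 24.88
31 f [1.2 1.4 0.3] Mz -0.149 z 0.1118 t 25.25
16 f [-0.7  1.2  1. ] Mz -0.101 z 0.1115 t 25.62
0 f [-2.7  1.1  2.5] Mz -0.089 z 0.1111 t 25.98
-16 f [-4.8  1.   4. ] Mz -0.04 z 0.1107 t 26.35
-31 f [-6.6  0.8  5.2] Mz -0.106 z 0.1104 t 26.72
-47 f [-7.4  1.5  5.6] Mz -0.057 z 0.1101 t 27.08
open f [ 0.1 -0.6 -0.6] Mz -0.055 z 0.1103 t 28.25
```

View pics/w3.png

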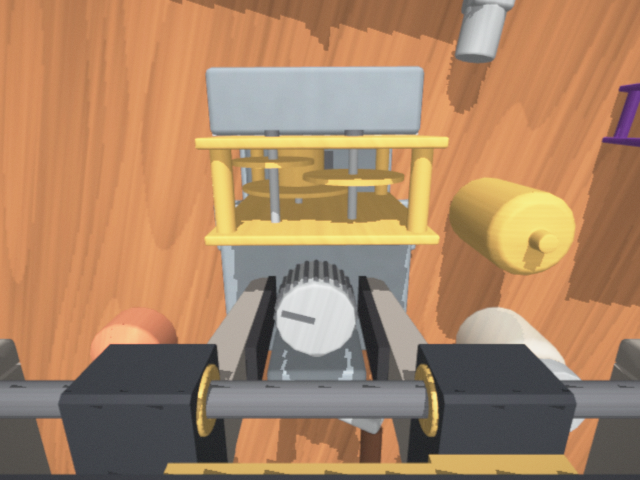

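The mark at (298,317) now points left and slightly up, which is about 3.3 rad turned, so there was no slip. About 1.2 rad remain. The third stroke runs until the stop shows in the moment.

```bash
python3 - <<'E'
from h import *
bot.goto(V(KX,KY,.1103),down(YAW+D)); bot.set_gripper(0,40);rep("grip")
turn(.1103,.1086,n=14,lim=.6)
bot.hold(.3);rep("end")
E
```

```text
grip f [ 1.4  1.6 -0.1] Mz 0.015 z 0.1104 t 29.32
40 f [ 1.2  1.4 -0.6] Mz -0.038 z 0.1103 t 29.57
34 f [1.6 1.3 0.7] Mz -0.023 z 0.1101 t 29.82
27 f [0.2 1.3 0.9] Mz -0.048 z 0.11 t 30.07
20 f [-0.5  1.3  0.9] Mz -0.103 z 0.1099 t 30.32
13 f [-0.4  1.   1.7] Mz -0.07 z 0.1097 t 30.57
7 f [-1.9  0.8  2.7] Mz -0.082 z 0.1096 t 30.82
0 f [-3.6  1.2  3.2] Mz -0.094 z 0.1094 t 31.07
-7 f [-5.1 -0.4  4.7] Mz -0.034 z 0.1093 t 31.32
-13 f [-5.3  1.2  4.6] Mz -0.072 z 0.1091 t 31.57
-20 f [-7.   0.5  4.7] Mz 0.92 z 0.109 t 31.82
STOP
end f [-6.2 -0.9  5.7] Mz 0.894 z 0.109 t 32.12
```

Stop reached after 1.17 rad, for a total of about 4.5. Now release, rise, and verify.

```bash
python3 - <<'E'
from h import *
bot.set_gripper(.46);rep("open")
bot.line_to(V(KX,KY,.2),max_speed=.12);bot.goto(V(KX,-.028,.2),down(YAW))
W=bot.read_camera("wrist");S=bot.read_camera("scene")
rep("up")
a=cv2.resize(W["pixels"][40:360,200:440],(450,600));b=cv2.resize(S["pixels"][170:410,200:340],(350,600))
cv2.imwrite("pics/w4.png",np.hstack([a,b]))
E
```

```text
open f [-0.1 -0.  -0.4] Mz -0.007 z 0.109 t 32.43
up f [1.  0.  0.3] Mz 0.027 z 0.1995 t 33.9
```

View pics/w4.png

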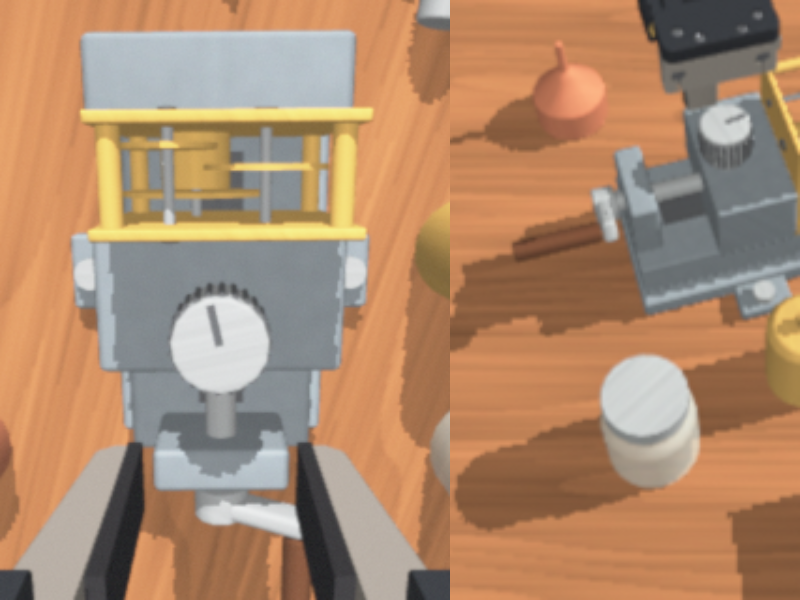

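The mark at (214,325) points about 12° short of vise +y, which is 4.5 rad: the knob is fully home. The movement is still gripped square and the jar, oil can and weight look untouched.

```bash
python3 -c "
from workcell import bot
print(bot.job_done(),bot.current_clock())"
```

```text
the job is handed in; nothing more can be done
the job is handed in; nothing more can be done
```

The jaw grips the movement firmly (crank wound to about 13.6 rad) and the knob is screwed home to its stop at about 4.5 rad; the robot is clear and the job was handed in at about 34 s.

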